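# Find the concealed catch and open the tool drawer

## Task

The little wooden tool chest has a drawer without a handle, shut by a concealed catch: feel across the boards of its top for the round button let into one of them and press it until the drawer springs ajar. Then hook a fingertip behind the drawer front and draw the drawer right out to its stop, and leave it standing open. Do not pinch the front or touch its freshly oiled outer face, and leave the tools that lie round the chest where they are.

Things in the scene. Friction and masses are not known exactly. Their poses are not given: they have to be found in the camera images.
- chest: low wooden tool chest, 170 mm deep (x), 300 mm wide (y), 100 mm high, fixed to the bench; origin at the centre of its underside, z up; its drawer front looks along its -x. Its flat top, 100 mm above the origin, is made of five equal solid boards side by side, 55 mm wide, running front to back, centres at y = -110, -55, 0, 55 and 110 mm.
- top_row (a point): point on the chest's top, midway between its sides and 55 mm behind its front edge (chest frame x = -30, y = 0, z = 100 mm). One of the five boards, a different one each time, holds the release button, centred on that board at this distance from the front: a disc of the same wood, 40 mm across in a 43 mm hole, its surface 2 mm below the boards.
- release_button (a joint): how far the release button is pressed in: 0 at rest (2 mm below the boards), 6 mm (0.006) fully down, about 6 N; it springs back. The catch lets go at about 5 mm, 5 to 6 N. It does not matter how often other boards are touched.
- drawer (a joint): how far the drawer is out, along the chest's -x: 0 shut and caught, 0.105 m at its stop. When the catch lets go a sprung arm throws it out to about 0.06 m within half a second; from there it runs on damped runners (some 2 to 4 N), stays where it is left, and can be drawn on. Pushed right home it would catch again.
- drawer_lip (a point): middle of the inner upper edge of the drawer front, moves with the drawer; at x = -71, z = 83 mm in the chest's frame when shut. The front is 14 mm thick (outer face 14 mm from here along the chest's -x, flush with the chest when shut), 272 mm wide. The compartment behind it is 71 mm deep and free down to z = 50 mm; below lie a screwdriver and a pencil, fixed in a tray.
- drawer_face: outer face of the drawer front, an oiled panel 273 mm wide, 70 mm high and 6 mm thick, origin at its centre, axes as the chest's; fingers must not touch it
- block_plane: block plane, 165 x 52 x 40 mm, lying loose left of the chest; origin under its centre
- marker: felt marker, 142 x 17 x 17 mm, lying loose left in front of the chest; origin under its centre
- chisel: chisel with a wooden handle, 276 x 25 x 25 mm, lying loose right of the chest; origin under its centre

How it is judged:
On the way:
1. the catch has let go and the drawer has sprung ajar (value of joint drawer above 0.03 m), for 0.1 s.
At the end, for the whole second after the job is handed in: the drawer stands still, drawn out to within 9 mm of its stop (joint above 0.096), and the button is back up (less than 1.5 mm in) (value of joint drawer above 0.096 m and velocity of joint drawer between -0.01 and 0.01 m/s and value of joint release_button below 0.0015 m); the robot touches nothing.
It fails at once if the oiled outer face of the drawer front was touched or pinched (over 1 N) (contact force between the fingers and drawer_face above 1 N).
It fails at once if a tool beside the chest was moved or lifted more than 15 mm (distance of any of block_plane, marker, chisel from where it was at the start of the episode above 0.015 m).
It also fails if it takes over 48 s, if anything falls off the work surface, if the arm or the gripper's body presses on something with over 40 N, if the wrist force passes 120 N, or if a joint passes its speed limit or range.

## Robot

A 6-joint arm with a two-finger parallel gripper is mounted at the origin on a cart in front of the work surface, level with it; the furniture and walls round the work are solid. World frame = base frame: x ahead of the robot, y to its left, z up, the work surface at z = 0. Lengths are in m, angles in rad, forces in N, time in s.
With the tool pointing down it reaches from about 0.375 to 0.9 m from the base axis. Payload 3.1 kg.
Tool frame: the origin (TCP) lies midway between the tips of the shut fingers; the grasp point (between the pads) lies robot.grip_depth behind it (robot.grip_depth is the distance from the TCP to the grasp point, in m); z points along the fingers, y is the line along which they close (so a half turn about z gives the same grasp; the last joint's range is limited). The gripper opens to 87 mm and grips with 3 to 60 N. Pads are 19 mm wide; open, the fingers measure 117 mm over their backs; the gripper's body (75 mm by 190 mm) begins 51 mm behind the grasp point.
Start: joints at [-1.415, 0.527, 1.433, -0, 1.181, -0.178], TCP at [0.205, -0.59, 0.223] pointing down, gripper open.
Joint ranges: [-3.08, 3.08], [-0.75, 2.2], [0.22, 2.44], [-1.43, 4.57], [0, 2.65], [-2.85, 2.85]. Speed limits (rad/s): [2.79, 2.79, 3.14, 3.14, 3.14, 3.14].

## Interface

Orientations are given as a unit quaternion [x, y, z, w].
In Python, from rig import robot gives the robot as it stands.
- The arm moves only by the tool pendant, called after "Call:" as name(argument=value, ...), one argument or row to a line, values as JSON. Schema: {"type":"object","properties":{"motion":{"type":"array","items":{"type":"array","items":{"type":"number"},"minItems":4,"maxItems":4},"minItems":1,"maxItems":20},"jaw":{"type":"number"},"force":{"type":"number"},"only":{"type":"string"},"quiet":{"type":"boolean"},"lines":{"type":"string"}},"required":["motion"],"additionalProperties":false}. motion is a list of rows, 1 to 20 of them, each of 4 numbers: dx, dy, dz in m, then a turn about the tool's z in rad; each row shifts and turns the commanded pose from where the row before left it, along the tool's axes as they then stand; what a row does not reach is not made up. A row lasts 1/12 s, in which the tool goes at most 0.0417 m and 0.125 rad, less where a joint would pass 70% of its speed; a pose out of reach is approached as far as the arm can. jaw is the finger opening in m, set as the call begins (left out keeps the last). The fingers move at their own pace and stop on an object; force is the grip in N (left out, the last holds). Time passes only in rows, so rows that do not move let the fingers close. The tool returns the time, the measured TCP pose, the force, the opening and the grip force at its end. only (a regular expression) keeps the lines of the reply that match it, lines (a string "A,B") keeps lines A to B, and quiet returns only ok. Input that does not fit is refused with a message, and nothing moves.
- robot.get_obs(): the state, without advancing time (a new reading comes with each control period).
- robot.camera(name): name is "scene" or "top"; returns a dict with "img" (420x560x3 uint8, red, green, blue), "fx", "fy", "cx", "cy" (pixels), "k1" (the pictures are not rectified: a ray, as slopes to the right and down, at radius r is drawn at 1 + k1 r^2 times it, then the intrinsics apply), "xyz" and "attitude" of the camera in the world. Camera axes: x right, y down, z forward; pixel columns grow to the right and rows downward; lengths in m; the calibration is good to about 2 mm. A picture is of the moment at which its call begins. There is no depth.
- robot.hand_in(): hands the job in; it is judged then, once.
The state is a dict: "time": time; "q": joint angles; "joint_velocities": joint speeds; "joint_torque": joint torques, N m; "position": TCP position; "tool_rot": TCP orientation; "ft_force": force on the tool from outside, world axes, zero at the start; "moment": the same for the moment, N m; "grip_width": finger opening in m; "grip_force": force on a finger pad.
Only numpy, scipy, OpenCV 4.12 (cv2) and the standard library are available. Lean on these libraries where they do the work, as an engineer would, in place of code of your own. Each camera call takes 0.05 s, during which the arm holds its last target. There are 200 camera calls.

## Working session

There is one attempt and no reset: what is moved stays moved. The work goes in short steps, Python scripts to look and compute and a tool call to move; the robot and the scene stay as the last step left them, time stands still between calls to the robot, and variables do not carry over. Pictures are saved under pics/ and viewed, at most 10 in all, crops included, and the job is handed in when it is done.

```bash
ls; mkdir -p pics
```

Run:
```python
from rig import robot
import cv2
for n in ("scene","top"):
    c=robot.camera(n); cv2.imwrite(f"pics/{n}0.png",c["img"][:,:,::-1])
    print(n,{k:v for k,v in c.items() if k!="img"})
o=robot.get_obs();print(o,robot.grip_depth)
```

```text
pics
rig.py
scene {'fx': 538.1508451010648, 'fy': 538.1508451010648, 'cx': 276.5637612514956, 'cy': 210.7273908630953, 'k1': -0.19675881553217403, 'xyz': array([-0.02235391,  0.65821096,  0.80948675]), 'attitude': array([-0.32394456,  0.85199654, -0.38092814,  0.15509857])}
top {'fx': 397.7483065462039, 'fy': 397.7483065462039, 'cx': 277.384332862146, 'cy': 206.83767754748277, 'k1': -0.014572371325086358, 'xyz': array([0.47821353, 0.09311636, 0.96634351]), 'attitude': array([-0.69809847,  0.71479191, -0.02436948,  0.03372207])}
{'time': 0.1, 'q': array([-1.41550477e+00,  5.28370366e-01,  1.43374579e+00, -3.68664961e-05,
        1.18137658e+00, -1.78523684e-01]), 'joint_velocities': array([ 0.00059356, -0.001922  , -0.00330321,  0.00098833, -0.0008412 ,
       -0.00081882]), 'joint_torque': array([-3.18417888e-04, -4.40984809e+01, -1.77150697e+01,  6.35123346e-02,
        5.33927337e-02, -4.04008006e-05]), 'position': array([ 0.20468478, -0.58985716,  0.22168024]), 'tool_rot': array([ 9.86101619e-01,  1.66140586e-01, -6.00988579e-06, -9.50171719e-04]), 'ft_force': array([-0.68029227, -0.06994055, -0.44804403]), 'moment': array([-0.01019383, -0.03079973,  0.03682131]), 'grip_force': 0.0, 'grip_width': 0.08692306874406959} 0.0187
```

View pics/top0.png

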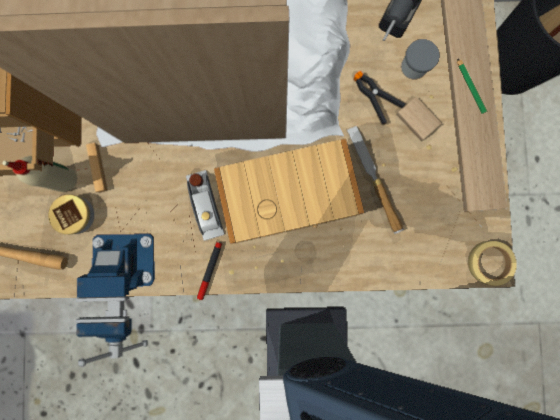

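View pics/scene0.png

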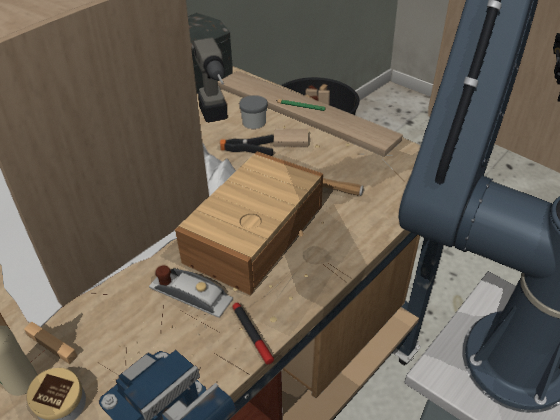

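The top view shows the chest with top corners near (216,168), (355,140), (362,213) and (232,243), and a ring at about (267,209). The plane and marker are to its left, the chisel to its right, and a tall cabinet stands behind it. I'll zoom in for precise corners.

Create h.py:
```python
import numpy as np, cv2
from scipy.spatial.transform import Rotation as R
from scipy.optimize import brentq
def ray(c,u,v):
    x=np.array([(u-c["cx"])/c["fx"],(v-c["cy"])/c["fy"]]);s=x.copy()
    for _ in range(20): s=x/(1+c["k1"]*(s@s))
    return R.from_quat(c["attitude"]).apply([*s,1])
def plane(c,u,v,z):
    d=ray(c,u,v); return c["xyz"]+d*(z-c["xyz"][2])/d[2]
def proj(c,P):
    p=R.from_quat(c["attitude"]).inv().apply(np.atleast_2d(P)-c["xyz"]);s=p[:,:2]/p[:,2:]
    s=s*(1+c["k1"]*(s**2).sum(1,keepdims=True))
    return s*c["fx"]+[c["cx"],c["cy"]]
```

Run:
```python
import cv2
a=cv2.imread("pics/top0.png")[125:258,185:385]
cv2.imwrite("pics/c1.png",cv2.resize(a,None,fx=4,fy=4,interpolation=cv2.INTER_CUBIC))
```

```text
(no output)
```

View pics/c1.png

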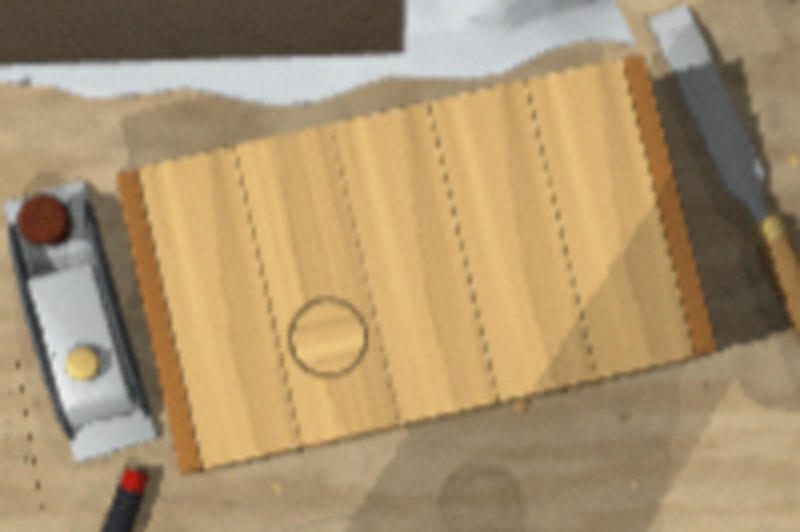

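The crop shows the button ring at crop (328,337) on the second board from the left (y=+55). The corners are at (118,172), (643,55), (716,350) and (183,472).

Add to h.py:
```python
def chest(c):
    px=np.array([[118,172],[643,55],[716,350],[183,472]])/4+[185-.375,125-.375]
    W=np.array([plane(c,*p,.1)[:2] for p in px]); L=np.array([[.085,.15],[.085,-.15],[-.085,-.15],[-.085,.15]])
    m=W.mean(0);H=(L).T@(W-m);yaw=np.arctan2(H[0,1]-H[1,0],H[0,0]+H[1,1])
    M=np.array([[np.cos(yaw),-np.sin(yaw)],[np.sin(yaw),np.cos(yaw)]])
    return m,yaw,M,W-(m+L@M.T)
```

Run:
```python
from h import *; from rig import robot
c=robot.camera("top"); m,y,M,r=chest(c); print(m,y,"\n",r)
b=plane(c,328/4+185-.4,337/4+125-.4,.098)[:2]; print("btn img",b,"model",m+M@[-.03,.055])
print("lip ajar",m+M@[-.131,0],"lip open",m+M@[-.176,0],"face open",m+M@[-.19,0])
# cross-check in scene cam
s=robot.camera("scene")
print("scene btn",proj(s,[*(m+M@[-.03,.055]),.098]),"corners",proj(s,[[*(m+M@p),.1] for p in ([.085,.15],[.085,-.15],[-.085,-.15],[-.085,.15])]))
# tools
for n,p in dict(cabR=(286,138),cabL=(107,140),mk1=(218,243),mk2=(201,297)).items(): print(n,plane(c,*p,0.01))
o=robot.get_obs(); print(R.from_quat(o["tool_rot"]).as_matrix().round(3))
```

```text
[0.58645463 0.0788161 ] 0.19940187957728722 
 [[-5.16201366e-05 -1.16443617e-03]
 [-1.40918032e-03  1.16154205e-03]
 [ 7.51610396e-04  1.27267492e-03]
 [ 7.09190065e-04 -1.26978080e-03]]
btn img [0.54601817 0.12750822] model [0.54615451 0.12678379]
lip ajar [0.45805037 0.05286721] lip open [0.41394203 0.04395347] face open [0.40021944 0.04118031]
scene btn [[249.36043655 221.4630045 ]] corners [[173.13489315 229.65477462]
 [255.72646905 151.24435692]
 [322.13463542 173.45100463]
 [246.41821751 261.77987436]]
cabR [0.7256508  0.07988426 0.01      ]
cabL [0.73289244 0.52174831 0.01      ]
mk1 [0.47348762 0.24942746 0.01      ]
mk2 [0.34645583 0.29143172 0.01      ]
[[ 0.945  0.328 -0.   ]
 [ 0.328 -0.945  0.001]
 [ 0.    -0.001 -1.   ]]
```

Call:
pendant(
  motion=[
    [0,0,0,0.0675],
    [0,0,0,0.0675],
    [0.017,-0.0227,0,0],
    [0.017,-0.0227,0,0],
    [0.017,-0.0227,0,0],
    [0.017,-0.0227,0,0],
    [0.017,-0.0227,0,0],
    [0.017,-0.0227,0,0],
    [0.017,-0.0227,0,0],
    [0.017,-0.0227,0,0],
    [0.017,-0.0227,0,0],
    [0.017,-0.0227,0,0],
    [0.017,-0.0227,0,0],
    [0.017,-0.0227,0,0],
    [0.017,-0.0227,0,0],
    [0.017,-0.0227,0,0],
    [0.017,-0.0227,0,0],
    [0.017,-0.0227,0,0],
  ],
  jaw=0,
  force=5,
)

```text
time: 1.7
position: [0.4001, -0.1794, 0.2226]
tool_rot: [0.995, 0.099, 0.0, 0.0]
ft_force: [0.1, 0.2, -0.3]
grip_width: 0.0007
grip_force: 0.0
```

Create st.py:
```python
from h import *; from rig import robot
import sys,pickle,os
if not os.path.exists("ch.pkl"): pickle.dump(chest(robot.camera("top"))[:3],open("ch.pkl","wb"))
m,y,M=pickle.load(open("ch.pkl","rb"))
o=robot.get_obs(); p=o["position"]; T=R.from_quat(o["tool_rot"]).as_matrix()
print("t",o["time"],"chest xyz",(M.T@(p[:2]-m)).round(4),p[2].round(4),"yaw err",round(np.arctan2(T[1,0],T[0,0])-y,4),"F",o["ft_force"].round(1),"tilt",T[:2,2].round(4))
if len(sys.argv)>1:
    t=np.array(eval(sys.argv[1])); w=np.array([*(m+M@t[:2]),t[2]]); print("tool delta",(T.T@(w-p)).round(4))
```

```bash
python3 st.py '(-.03,.055,.13)'
```

```text
t 1.75 chest xyz [-0.2323 -0.212 ] 0.2225 yaw err 0.0014 F [-0.7  2.2  0.4] tilt [0.0005 0.0041]
tool delta [ 0.2025 -0.2663  0.0938]
```

Call:
pendant(
  motion=[
    [0.017,-0.0222,0.003,0],
    [0.017,-0.0222,0.003,0],
    [0.017,-0.0222,0.003,0],
    [0.017,-0.0222,0.003,0],
    [0.017,-0.0222,0.003,0],
    [0.017,-0.0222,0.003,0],
    [0.017,-0.0222,0.01,0],
    [0.017,-0.0222,0.01,0],
    [0.017,-0.0222,0.01,0],
    [0.017,-0.0222,0.01,0],
    [0.017,-0.0222,0.01,0],
    [0.015,-0.0222,0.01,0],
    [0,0,0.01,0],
    [0,0,0,0],
    [0,0,0,0],
  ],
)

```text
time: 3.0
position: [0.544, 0.1199, 0.1338]
tool_rot: [0.995, 0.099, -0.001, 0.0]
ft_force: [0.0, 0.2, -0.4]
grip_width: 0.0004
grip_force: 0.0
```

```bash
python3 st.py '(-.03,.055,.1)'
```

```text
t 3.0 chest xyz [-0.0334  0.0487] 0.1338 yaw err -0.0001 F [ 0.   0.2 -0.4] tilt [-0.0027 -0.0005]
tool delta [ 0.0035 -0.0063  0.0338]
```

Call:
pendant(
  motion=[
    [0.0035,-0.0063,0,0],
    [0,0,0.01,0],
    [0,0,0.01,0],
    [0,0,0.005,0],
    [0,0,0,0],
    [0,0,0,0],
  ],
)

```text
time: 3.5
position: [0.5468, 0.1268, 0.1089]
tool_rot: [0.995, 0.099, -0.001, -0.0]
ft_force: [-0.7, 0.5, 0.4]
grip_width: 0.0005
grip_force: 0.0
```

```bash
python3 st.py '(-.03,.055,.092)'
```

Run:
```python
from h import *; from rig import robot
a=robot.camera("top")["img"][125:275,185:385,::-1]; b=robot.camera("scene")["img"][140:290,160:360,::-1]
cv2.imwrite("pics/c2.png",cv2.resize(np.vstack([a,b]),None,fx=2,fy=2,interpolation=cv2.INTER_CUBIC))
```

```text
t 3.5 chest xyz [-0.0294  0.0549] 0.1089 yaw err -0.0011 F [-0.7  0.5  0.4] tilt [-0.0017 -0.0001]
tool delta [-0.0006 -0.0001  0.0169]
```

View pics/c2.png

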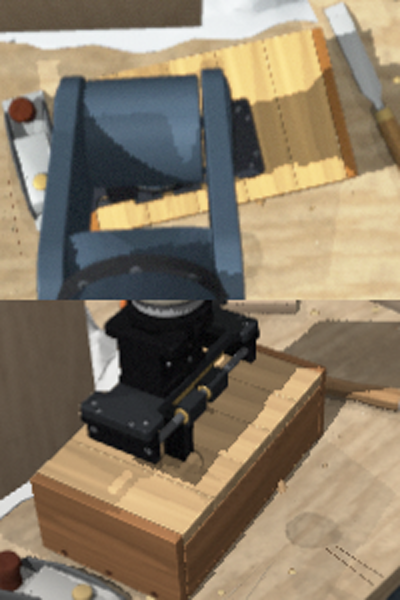

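The scene view shows the shut fingertips over the ring, whose right rim is visible at about (195,462) in the crop. I'll press now.

Call:
pendant(
  motion=[
    [0,0,0.006,0],
    [0,0,0.005,0],
    [0,0,0.003,0],
    [0,0,0.002,0],
    [0,0,0,0],
    [0,0,0,0],
  ],
)

```text
time: 4.1
position: [0.5477, 0.1272, 0.0939]
tool_rot: [0.995, 0.099, 0.0, 0.0]
ft_force: [-0.1, 0.3, 5.0]
grip_width: 0.0
grip_force: 2.4
```

```bash
python3 st.py '(-.03,.055,.092)'
```

```text
t 4.1 chest xyz [-0.0284  0.0551] 0.0939 yaw err -0.0004 F [-0.1  0.3  5. ] tilt [ 0.001  -0.0001]
tool delta [-0.0016  0.0001  0.0019]
```

Call:
pendant(
  motion=[
    [0,0,0.0015,0],
    [0,0,0.001,0],
    [0,0,0,0],
    [0,0,0,0],
    [0,0,0,0],
    [0,0,0,0],
  ],
)

```text
time: 4.6
position: [0.5478, 0.1272, 0.0923]
tool_rot: [0.995, 0.099, 0.001, 0.0]
ft_force: [-1.7, -0.3, 10.6]
grip_width: 0.0005
grip_force: 5.2
```

```bash
python3 st.py
```

Run:
```python
from h import *; from rig import robot
b=robot.camera("scene")["img"][120:320,140:400,::-1]
cv2.imwrite("pics/c3.png",cv2.resize(b,None,fx=3,fy=3,interpolation=cv2.INTER_CUBIC))
```

```text
t 4.6 chest xyz [-0.0283  0.0551] 0.0923 yaw err -0.0004 F [-1.7 -0.3 10.6] tilt [ 0.0014 -0.0001]
```

View pics/c3.png

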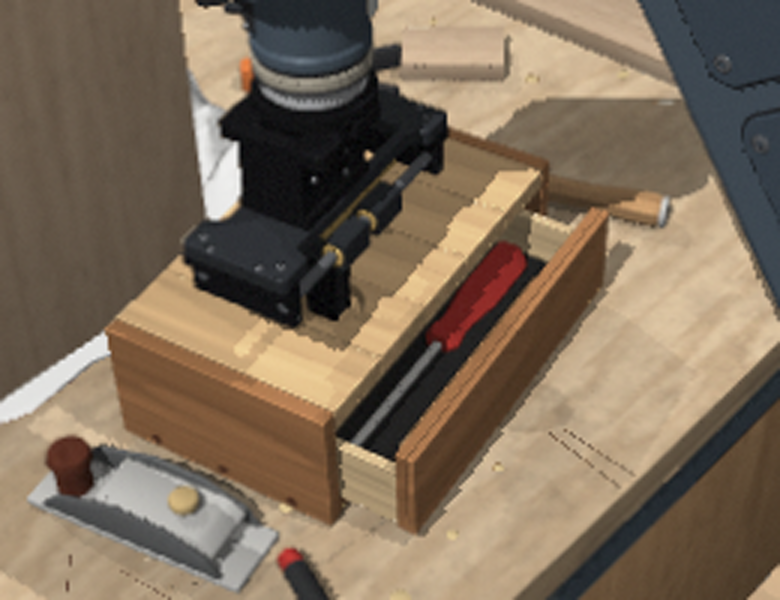

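The drawer has sprung ajar. The inner upper edge of its front runs from about crop (399,455) to (592,210). I'll back off and measure that edge.

Call:
pendant(
  motion=[
    [0,0,-0.01,0],
    [0,0,-0.015,0],
    [0,0,-0.02,0],
    [0,0,0,0],
    [0,0,0,0],
  ],
)

```text
time: 5.07
position: [0.5479, 0.1273, 0.1368]
tool_rot: [0.995, 0.099, 0.001, 0.0]
ft_force: [-0.0, -0.6, -0.9]
grip_width: 0.0005
grip_force: 0.0
```

Run:
```python
from h import *; from rig import robot; import pickle
m,y,M=pickle.load(open("ch.pkl","rb")); s=robot.camera("scene")
for u,v in ((399,455),(592,210),(416,466),(607,214)): print(M.T@(plane(s,u/3+140,v/3+120,.083)[:2]-m))
# bias check on visible chest front-left top corner (335,415)
print("corner",M.T@(plane(s,335/3+140,415/3+120,.1)[:2]-m))
```

```bash
python3 st.py '(-.108,0,.13)'
```

```text
[-0.13076492  0.13370457]
[-0.1300169  -0.13442562]
[-0.14419267  0.13625977]
[-0.14124159 -0.13564678]
corner [-0.08861498  0.13804146]
t 5.1167 chest xyz [-0.0291  0.0553] 0.1359 yaw err -0.0006 F [ 0.1  0.  -1. ] tilt [-0.0003  0.    ]
tool delta [-0.0789  0.0553  0.0059]
```

Call:
pendant(
  motion=[
    [-0.02,0.014,0,0],
    [-0.02,0.014,0,0],
    [-0.02,0.014,0,0],
    [-0.019,0.0133,0,0],
    [0,0,0,0],
    [0,0,0,0],
  ],
)

```text
time: 5.62
position: [0.4794, 0.057, 0.1351]
tool_rot: [0.995, 0.098, -0.001, -0.0]
ft_force: [0.3, -0.3, -0.6]
grip_width: 0.0006
grip_force: 0.0
```

```bash
python3 st.py '(-.108,0,.066)'
```

```text
t 5.6167 chest xyz [-0.1092 -0.0002] 0.1351 yaw err -0.0026 F [ 0.3 -0.3 -0.6] tilt [-0.0028  0.0005]
tool delta [ 0.0014 -0.0001  0.0691]
```

Call:
pendant(
  motion=[
    [0.001,0,0.012,0],
    [0,0,0.012,0],
    [0,0,0.012,0],
    [0,0,0.012,0],
    [0,0,0.012,0],
    [0,0,0.006,0],
    [0,0,0,0],
    [0,0,0,0],
  ],
)

```text
time: 6.28
position: [0.4821, 0.058, 0.0696]
tool_rot: [0.995, 0.1, -0.0, -0.0]
ft_force: [0.2, -0.1, 0.7]
grip_width: 0.0006
grip_force: 0.0
```

```bash
python3 st.py '(-.167,0,.066)'
```

```text
t 6.2833 chest xyz [-0.1064  0.0003] 0.0696 yaw err -0.0001 F [ 0.2 -0.1  0.7] tilt [-0.0005  0.0002]
tool delta [-0.0606  0.0003  0.0037]
```

Call:
pendant(
  motion=[
    [-0.005,0,0.002,0],
    [-0.005,0,0,0],
    [-0.004,0,0,0],
    [-0.004,0,0,0],
    [-0.004,0,0,0],
    [-0.004,0,0,0],
    [-0.004,0,0,0],
    [-0.004,0,0,0],
    [-0.004,0,0,0],
    [-0.004,0,0,0],
    [-0.004,0,0,0],
    [-0.004,0,0,0],
    [-0.003,0,0,0],
    [-0.002,0,0,0],
    [0,0,0,0],
    [0,0,0,0],
  ],
)

```text
time: 7.62
position: [0.4266, 0.0469, 0.0678]
tool_rot: [0.995, 0.099, -0.001, -0.0]
ft_force: [0.6, -0.4, 0.3]
grip_width: 0.0002
grip_force: 0.0
```

```bash
python3 st.py '(-.1665,0,.068)'
```

```text
t 7.6167 chest xyz [-0.163   0.0003] 0.0678 yaw err -0.0007 F [ 0.6 -0.4  0.3] tilt [-0.0027  0.0004]
tool delta [-0.0035  0.0003 -0.0002]
```

Now I'll creep to the stop and watch the force.

Call:
pendant(
  motion=[
    [-0.002,0,0,0],
    [-0.002,0,0,0],
    [-0.001,0,0,0],
    [0,0,0,0],
    [0,0,0,0],
  ],
)

```text
time: 8.03
position: [0.4236, 0.0459, 0.068]
tool_rot: [0.995, 0.099, 0.001, 0.0]
ft_force: [3.1, 1.9, -2.4]
grip_width: 0.0004
grip_force: 1.9
```

```bash
python3 st.py '(-.1665,0,.068)'
```

```text
t 8.0333 chest xyz [-1.661e-01 -1.000e-04] 0.068 yaw err -0.0009 F [ 3.1  1.9 -2.4] tilt [0.0013 0.0001]
tool delta [-0.0004 -0.0001  0.    ]
```

Call:
pendant(
  motion=[
    [-0.0015,0,0,0],
    [-0.0015,0,0,0],
    [0,0,0,0],
    [0,0,0,0],
  ],
)

```text
time: 8.37
position: [0.4237, 0.0454, 0.0683]
tool_rot: [0.995, 0.098, 0.004, 0.0]
ft_force: [7.6, 7.1, -4.6]
grip_width: 0.0005
grip_force: 4.3
```

```bash
python3 st.py '(-.1665,0,.068)'
```

```text
t 8.3667 chest xyz [-0.1662 -0.0006] 0.0683 yaw err -0.0021 F [ 7.6  7.1 -4.6] tilt [0.0076 0.0001]
tool delta [-0.0003 -0.0006  0.0003]
```

The tool no longer moves as the force rises, so the drawer is at its stop. I'll release, lift, and check.

Call:
pendant(
  motion=[
    [0.005,0,0,0],
    [0.007,0,0,0],
    [0,0,0,0],
    [0,0,-0.015,0],
    [0,0,-0.02,0],
    [0,0,-0.03,0],
    [0,0,-0.03,0],
    [0,0,-0.03,0],
    [0,0,-0.02,0],
    [0,0,0,0],
    [0,0,0,0],
  ],
)

```text
time: 9.28
position: [0.4314, 0.0474, 0.2137]
tool_rot: [0.995, 0.099, 0.0, 0.0]
ft_force: [-0.8, 0.3, -0.7]
grip_width: 0.0006
grip_force: 0.0
```

```bash
python3 st.py
```

Run:
```python
from h import *; from rig import robot
b=robot.camera("scene")["img"][120:320,140:400,::-1]
cv2.imwrite("pics/c4.png",cv2.resize(b,None,fx=3,fy=3,interpolation=cv2.INTER_CUBIC))
```

```text
t 9.2833 chest xyz [-1.582e-01 -1.000e-04] 0.2137 yaw err -0.0005 F [-0.8  0.3 -0.7] tilt [ 0.001  -0.0005]
```

View pics/c4.png

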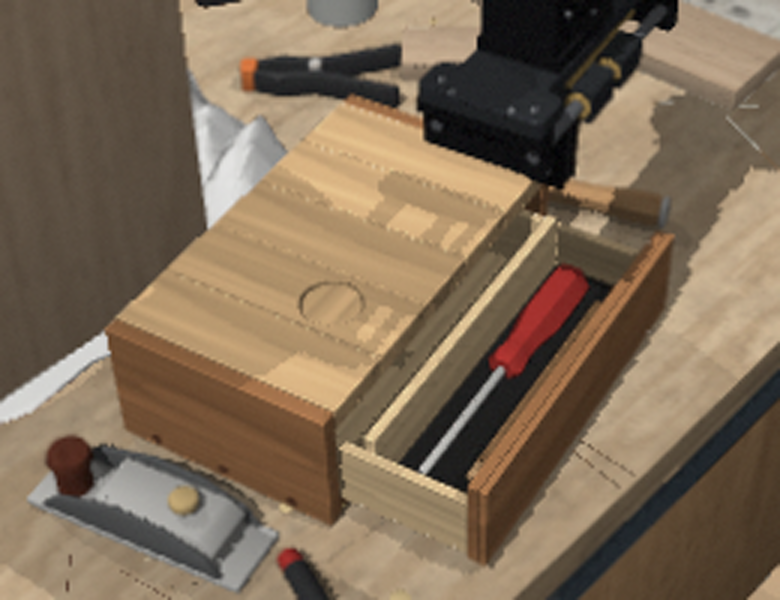

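The drawer is fully out, with its front's inner edge at about crop (470,485). The button is up at (332,302), the gripper is clear and the tools have not moved.

Run:
```python
from h import *; from rig import robot; import pickle
m,y,M=pickle.load(open("ch.pkl","rb")); s=robot.camera("scene")
for p in ((470,485),(488,492)): print(M.T@(plane(s,p[0]/3+140,p[1]/3+120,.083)[:2]-m))
print(robot.hand_in())
```

```text
[-0.17967355  0.13337861]
[-0.19158056  0.13290284]
the job is handed in; nothing more can be done
None
```

The button on the board at y = +55 mm released the catch. I then hooked the drawer from inside and drew it out to its stop, and handed the job in after about 9 s with the button back up and the robot clear; the result was not reported back.

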